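Raise the hood sash to its mark

ROBOT

A 6-joint arm with a two-finger parallel gripper is mounted at the origin on a cart in front of the work surface, level with it; the furniture and walls round the work are solid. World frame = base frame: x ahead of the robot, y to its left, z up, the work surface at z = 0. Lengths are in mm, angles in rad, forces in N, time in s.
With the tool pointing down it reaches from about 275 to 825 mm from the base axis. Payload 5.2 kg.
Tool frame: the origin (TCP) lies on the mounting face of the last link; the fingertips stand 186 mm ahead of it and the grasp point (between the pads) lies 167 mm ahead of it; z points along the fingers, y is the line along which they close (so a half turn about z gives the same grasp; the last joint's range is limited). The gripper opens to 93 mm and grips with 3 to 60 N. Pads are 15 mm wide; open, the fingers measure 128 mm over their backs; the gripper's body (75 mm by 188 mm) begins 65 mm behind the grasp point.
Start: joints at [0.899, 0.259, 1.535, -0, 1.348, -0.203], TCP at [248.48, 490.677, 404.753] pointing down, gripper open.
Joint ranges: [-3.14, 3.14], [-0.91, 2.08], [0.19, 2.58], [-1.22, 4.36], [0.22, 2.71], [-3.12, 3.12]. Speed limits (rad/s): [2.57, 2.57, 3.14, 3.14, 3.14, 3.14].

INTERFACE

Orientations are given as a rotation vector (axis times angle).
In Python, from rig import * gives the robot as it stands.
- The arm moves only by the tool play_rows, never from a script. Its argument "rows" is a list of rows, each a list of 6 numbers: the shift along the tool's x, y, z as a fraction of full scale, then the turn, a rotation vector about the tool's x, y, z as a fraction of full scale. In form: [[x, y, z, ax, ay, az], ...]. A call has exactly 8 rows; each row is the pose to reach, as a shift and turn from the pose commanded when the call began, along the tool's axes at that moment, turning the shorter way round; what a row does not reach only later rows make up. Full scale, the value 1, is 0.15 m for a shift and pi rad for a turn. A row lasts 1/12 s, in which the tool goes at most 41.7 mm and 7.16 degrees, less where a joint would pass 70% of its speed; a pose out of reach is approached as far as the arm can. A call with a number of a shift or a turn outside -1 to 1 is refused whole. A call with a gripper value outside its range is refused whole. "jaw" is the opening, from -1 (shut) to 1 (fully open), so that 0 is half open, set as the call begins (left out, the last holds). The fingers move at their own pace and stop on an object; the grip force is fixed at half the most. Time passes only in rows, so rows that repeat a pose let the fingers close, or fill a call up. It gives the time, the measured TCP pose, the force, the opening and the grip force at its end, in the units of the state.
- observe(): the state, without advancing time (a new reading comes with each control period).
- read_camera(name): name is "side" or "top"; returns a dict with "color" (420x560x3 uint8, red, green, blue), "range_z" (420x560 float32, mm along the optical axis (not along the pixel's ray), 0 where there is no reading), "fovy" (degrees; the focal length in pixels is half the picture's height over the tangent of half this angle, whatever the lens; pixels are square), "cx", "cy" (the principal point, pixels), "k1" (the pictures are not rectified: a ray, as slopes to the right and down, at radius r is drawn at 1 + k1 r^2 times it, then the intrinsics apply), "xyz" and "orientation" of the camera in the world. Camera axes: x right, y up, looking along -z (the intrinsics and any distortion apply to the point x, -y, -z); pixel columns grow to the right and rows downward; lengths in mm; the calibration is good to about 2 mm. A picture is of the moment at which its call begins.
- job_done(): hands the job in; it is judged then, once.
Trained networks look in the newest picture that a camera, given by its name, has taken for a name from the list of things; names that differ only in an ending like _2 or _b are one class to them, and where a whole thing is asked for, a point or a joint stands for the part that bears it (a point fixed in the world has none). Each returns a list of dicts, best first, with "p" (0 to 1); they miss things now and then, are a little off and sometimes report something else, mostly with a low value. They report only what shows in the picture. A call takes as long as a camera call.
- find_in(target, camera): "extent" ([left, top, right, bottom] as shares, 0 to 1, of the picture: columns of its width, rows of its height, round what is visible of it).
The state is a dict: "clock": time; "qpos": joint angles; "dq": joint speeds; "tau": joint torques, N m; "ee_pos": TCP position; "orientation": TCP orientation; "force": force on the tool from outside, world axes, zero at the start; "wrist_torque": the same for the moment, N m; "finger_gap": opening from 0.0 (shut) to 1.0 (fully open); "gripper_force": force on a finger pad.
Only numpy, scipy, OpenCV 4.12 (cv2) and the standard library are available. Lean on these libraries where they do the work, as an engineer would, in place of code of your own. Each camera call takes 0.05 s, during which the arm holds its last target. There are 200 camera calls.

TASK

I need to get at the conical flask in the two-bay hood. With the fingertips beneath its lip, push up the sliding window in front of the conical flask until the lip is level with the pointed mark on the middle post, then take the hand away. Leave the other window as it is, do not pinch the lip, and do not disturb the things standing in and around the hood.

Things in the scene. Friction and masses are not known exactly. Their poses are not given: they have to be found in the camera images.
- hood: white two-bay bench enclosure, clear walls, 470 mm wide (y), 200 deep, guide posts 458 high; fixed. Origin: centre of its underside; x points away from the robot (its front faces -x), y to its left. Bay centres at y = +118 mm (left) and -118 (right), bay floors 85 mm up. Its base front (x = -100 mm) is flat, nothing projects below the lips; post fronts at x = -116 mm
- sash_left (a joint): slide of the left window, 0 = fully down, grows upward to 0.175 m; starts between 0 and 0.02. Its weight is balanced by counterweights: it stays wherever it is left; moving it takes about 3 N of friction plus 12 N per m/s
- sash_right (a joint): the same for the right window. Each lip has a rubber strip, 24 x 80 x 3 mm, on its top; pressing that strip and the lip's metal at the same time is pinching
- lip_left (a point): lip of the left window: level aluminium ledge 100 mm long (y), 12 thick, at the window's middle, projecting 45 mm toward the robot at its lower edge, with a round nose of 6 mm radius. This point: on the nose's axis, mid-length, mid-thickness: underside 6 mm below, lip from x = -6 to +45 mm, axes as the hood's. The space beneath is free back to x = +50 mm. Moves with the window
- lip_right (a point): lip of the right window, the same
- mark: small black double-pointed tab, 36 mm wide (y) and 10 mm high, 6 mm thick, clipped on the front of the middle post between the two windows, at a height that varies; origin: on the post's face at the tab's mid-height. Level means the lip's mid-thickness at the height of this origin
- flask: conical flask, 68 mm diameter at the foot, 113 mm high, in one of the two bays (left or right varies); loose; origin: centre of its underside
- capped_bottle: straight bottle with a broad screw cap, 69 mm diameter, 150 mm high, in the other bay; loose; origin: centre of its underside
- petri: flat round petri dish, 61 mm diameter, 15 mm high, on the worktop in front of the hood; loose; origin: centre of its underside
- marker: marker pen, 131 mm long, 15 mm high, lying in front of the hood; loose; origin: centre of its underside
- tape: roll of tape lying flat, 66 mm diameter, 19 mm high, front left of the hood; loose; origin: centre of its underside
- small_vial: vial lying down, 58 x 53 x 22 mm, right of the hood; loose; origin: centre of its underside
- wash: wash bottle with bent nozzle, 68 x 103 x 165 mm, right of the hood; loose; origin: centre of its footprint, underside
- amber: small squat screw-cap bottle, 56 mm diameter, 109 mm high, right of the hood; loose; origin: centre of its underside

How it is judged:
By the outcome, as a careful person would: the job done as asked, in the order asked, and still so for the second after the job is handed in, with the robot touching nothing.
It also fails if it takes over 38 s, if anything falls off the work surface, if the arm or the gripper's body presses on something with over 40 N, if the wrist force passes 120 N, or if a joint passes its speed limit or range.

## Working session

There is one attempt and no reset: what is moved stays moved. The work goes in short steps, Python scripts to look and compute and a tool call to move; the robot and the scene stay as the last step left them, time stands still between calls to the robot, and variables do not carry over. Pictures are saved under pics/ and viewed, at most 10 in all, crops included, and the job is handed in when it is done.

Besides the shell and the picture viewer there is one more tool, called by a JSON object that holds its "name" and its "arguments". play_rows: Moves the arm, as the interface text tells. Its arguments: {"type":"object","properties":{"rows":{"type":"array","items":{"type":"array","items":{"type":"number"}}},"jaw":{"type":"number"}},"required":["rows"]}

```bash
ls; mkdir -p pics; cat > h.py <<'E'
from rig import *
import numpy as np, cv2
from scipy.spatial.transform import Rotation as R
def rays(c,uv):
    h,w=c["color"].shape[:2]; f=h/2/np.tan(np.radians(c["fovy"])/2)
    K=np.array([[f,0,c["cx"]],[0,f,c["cy"]],[0,0,1.]])
    return cv2.undistortPoints(np.array(uv,float).reshape(-1,1,2),K,np.array([c["k1"],0,0,0.])).reshape(-1,2)
def rot(c):
    o=np.array(c["orientation"],float)
    return R.from_rotvec(o).as_matrix() if o.size==3 else o
def pts(c,uv):
    uv=np.array(uv).reshape(-1,2); s=rays(c,uv)
    z=np.array([c["range_z"][int(v),int(u)] for u,v in uv])
    p=np.c_[s[:,0]*z,-s[:,1]*z,-z]
    return p@rot(c).T+np.array(c["xyz"])
E
python3 - <<'E'
from h import *
for n in ["side","top"]:
    c=read_camera(n); cv2.imwrite(f"pics/{n}0.png",c["color"][:,:,::-1]); np.save(f"{n}0.npy",c,allow_pickle=True)
    print(n,c["xyz"],c["orientation"],c["fovy"],c["k1"])
    for t in ["hood","sash_left","lip_left","lip_right","mark","flask","capped_bottle"]:
        for d in find_in(t,n)[:2]:
            e=np.array(d["extent"])*[560,420,560,420]; print(t,round(d["p"],2),e.round(1))
print(observe())
E
```

```text
pics
side [-192.6772253   -77.90635473 1029.9723882 ] [ 0.57159661 -0.53906794 -1.42892422] 54.980291012108964 -0.029645472850249755
hood 0.68 [140.9 107.9 345.3 243.1]
hood 0.29 [167.4 180.4 242.2 236.5]
sash_left 0.74 [165.9 181.5 243.7 235.2]
lip_left 0.77 [166.1 183.3 243.7 236.4]
lip_right 0.89 [257.7 178.8 327.7 233.5]
mark 0.58 [242.1 194.5 252.6 203. ]
top [-549.37248156   62.09640939 1529.08530707] [ 0.51803644 -0.56345942 -1.58203768] 45.62800469342322 -0.04655610690567782
hood 0.58 [180.8 135.4 335.  241.2]
sash_left 0.82 [196.7 193.9 254.4 231.5]
sash_left 0.6 [363.6 182.9 387.1 219.2]
lip_left 0.78 [197.1 194.7 251.9 234.8]
lip_left 0.2 [343.8 233.8 363.6 245.4]
lip_right 0.59 [263.5 186.1 322.7 229.9]
{'clock': 0.8, 'qpos': array([ 8.99205841e-01,  2.58588664e-01,  1.53497187e+00, -1.26062605e-05,
        1.34801808e+00, -2.02764909e-01]), 'dq': array([ 0.00076389, -0.00267264, -0.00188932,  0.00107   , -0.001694  ,
        0.00064238]), 'tau': array([ 3.72119312e-04, -4.37128723e+01, -2.84301800e+01,  7.20392028e-02,
        3.05758731e-02, -2.32152559e-05]), 'ee_pos': array([248.48119497, 490.68053088, 404.77015585]), 'orientation': array([7.29695389e-01, 3.05565733e+00, 1.17965926e-05]), 'force': array([0.05155177, 0.51432601, 0.18870086]), 'wrist_torque': array([ 0.01993583,  0.01015247, -0.00411869]), 'gripper_force': 0.0, 'finger_gap': 0.9964396833488665}
```

```bash
python3 - <<'E'
import cv2
a=cv2.imread("pics/side0.png"); b=cv2.imread("pics/top0.png")
cv2.imwrite("pics/sc.png",cv2.resize(a[90:280,120:380],(800,585),interpolation=cv2.INTER_CUBIC))
cv2.imwrite("pics/tc.png",cv2.resize(b[120:280,170:390],(800,582),interpolation=cv2.INTER_CUBIC))
E
```

```text
(no output)
```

View pics/sc.png

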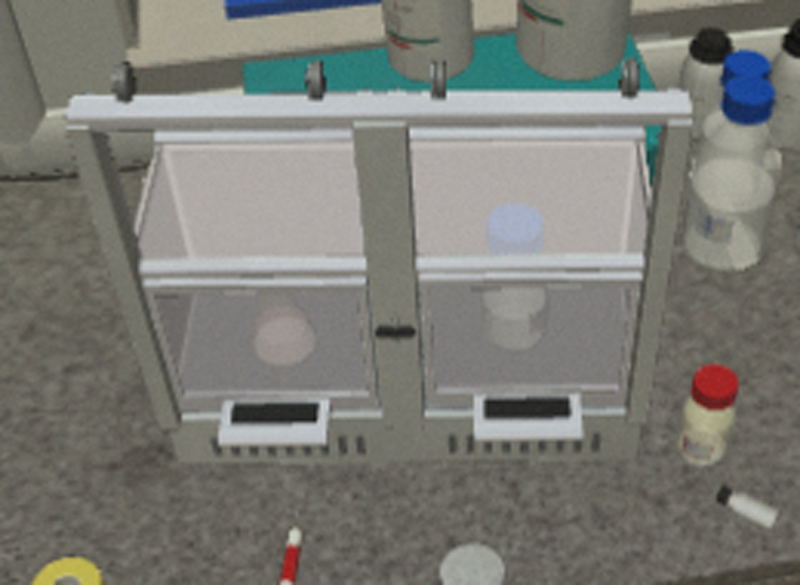

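View pics/tc.png

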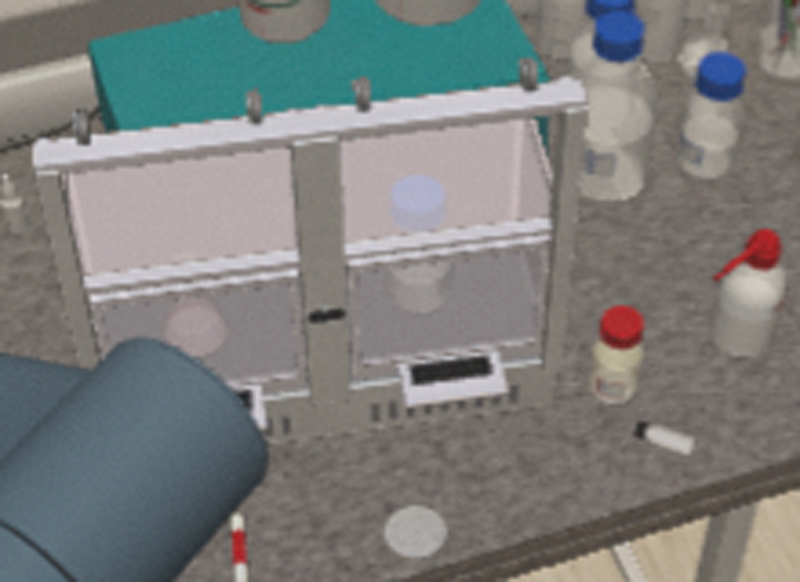

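View pics/side0.png

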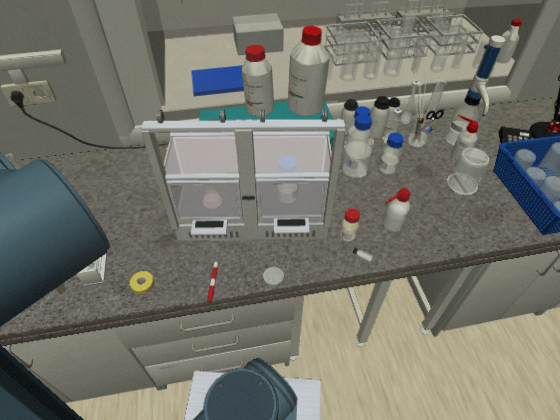

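The pink conical flask is in the left bay (side crop ~(283,335)) and the blue-capped bottle is in the right one. So the left window is the one to raise. The mark is at crop (395,331), full picture (248.4,197.6). The left lip is at crop (275,425).

```bash
python3 - <<'E'
from h import *
np.set_printoptions(precision=1,suppress=True)
S=np.load("side0.npy",allow_pickle=True).item(); T=np.load("top0.npy",allow_pickle=True).item()
f=lambda u,v:(120+u/3.077,90+v/3.079)
g=lambda u,v:(170+u/3.636,120+v/3.636)
def P(n,c,uv):
    # median over 3x3
    print(n,pts(c,[uv])[0], pts(c,[(uv[0]+i,uv[1]+j) for i in(-1,0,1) for j in(-1,0,1)]).std(0))
for n,uv in dict(mark=(395,331),postAbove=(390,300),postBelow=(397,360),postlow=(400,400),rpost=(655,380),lpost=(150,370),
  LstripC=(275,413),LstripL=(240,413),LstripR=(310,413),LfaceL=(228,435),Lface=(275,435),LfaceR=(320,437),
  RstripC=(527,407),RfaceC=(527,431),baseL=(195,455),baseM=(395,455),baseR=(620,452),
  marker1=(293,538),petri=(473,568)).items(): P("S "+n,S,f(*uv))
for n,uv in dict(mark=(326,316),post=(328,350),postA=(322,280),Rstrip=(450,369),Rface=(455,393),rpost=(562,340)).items(): P("T "+n,T,g(*uv))
def los(c,uv):
    s=rays(c,[uv])[0]; d=rot(c)@np.array([s[0],-s[1],-1]); return np.array(c["xyz"]),d/np.linalg.norm(d)
def tri(a,b):
    (p,d),(q,e)=los(S,a),los(T,b); t=np.linalg.lstsq(np.c_[d,-e],q-p,rcond=None)[0]
    return (p+d*t[0]+q+e*t[1])/2,np.linalg.norm(p+d*t[0]-q-e*t[1])
print("tri mark",tri(f(395,331),g(326,316)),"Rstrip",tri(f(527,407),g(450,369)))
# full pictures: lower things
for t in ["marker","petri","tape","amber"]:
    for d in find_in(t,"side")[:1]:
        e=np.array(d["extent"])*[560,420,560,420]; print(t,d["p"],e,pts(S,[((e[0]+e[2])/2,(e[1]+e[3])/2),e[:2],e[2:]-1]))
E
```

```text
S mark [536.9  56.9 226.6] [2.1 2.2 1.5]
S postAbove [540.3  59.6 262.1] [1.1 2.3 3.7]
S postBelow [539.   57.6 185.5] [1.  2.3 2.9]
S postlow [537.1  57.5 131. ] [1.3 2.3 4.3]
S rpost [ 697.  -196.8   -6. ] [66.6 11.1 78.4]
S lpost [519.9 282.2 174.4] [1.1 2.7 4. ]
S LstripC [515.4 172.2 127.9] [3.1 2.6 1.3]
S LstripL [516.2 206.  123.8] [3.3 2.5 2. ]
S LstripR [518.3 139.8 127.2] [2.9 2.3 1.4]
S LfaceL [491.2 212.4 121.8] [2.2 2.5 1.3]
S Lface [493.1 168.5 123.6] [3.4 2.3 1.3]
S LfaceR [493.3 126.6 124.3] [1.9 2.5 2.7]
S RstripC [539.3 -61.4 128.7] [3.6 2.4 1.2]
S RfaceC [514.1 -62.9 124.6] [3.3 2.3 1. ]
S baseL [535.2 270.6  26.8] [1.7 3.  5.2]
S baseM [554.2  70.4  21.4] [1.9 2.4 5.3]
S baseR [ 577.1 -157.    18.3] [1.  2.6 4.3]
S marker1 [453.1 157.8  13.8] [2.7 2.4 2.7]
S petri [430.5 -18.8  16.8] [2.7 2.3 2. ]
T mark [529.6  55.4 233.6] [2.4 2.8 4.6]
T post [540.9  55.4 169. ] [1.8 2.9 3.4]
T postA [540.3  57.1 272.4] [2.1 2.7 5. ]
T Rstrip [540.9 -62.8 126.9] [5.7 2.9 3.7]
T Rface [509.7 -64.7 128.8] [1.7 2.9 3.7]
T rpost [ 561.  -175.6  135.9] [34.   9.3 45.3]
tri mark (array([528. ,  55.4, 235.9]), np.float64(0.6483369120666526)) Rstrip (array([531.5, -61.7, 138.7]), np.float64(0.46148250375725847))
marker 0.53 [205.  263.7 215.2 297.8] [[406.1 166.3  -0.5]
 [462.3 192.1   1.2]
 [356.1 145.5  -2.4]]
petri 0.74 [263.3 262.3 285.5 286.6] [[432.6 -20.6  13.8]
 [479.4  16.9   3. ]
 [403.9 -52.1   3.2]]
tape 0.9 [129.1 272.7 153.8 295.2] [[379.1 363.5   1.4]
 [415.5 413.   -1.7]
 [348.5 321.    2. ]]
amber 0.89 [342.4 209.5 360.6 241.7] [[ 583.9 -243.3   73.9]
 [ 713.1 -228.7   -1.5]
 [ 588.9 -280.3   -6.1]]
```

{"name": "play_rows", "arguments": {"rows": [[-0.1,-0.1,-0.04,0,0.03,0],[-0.2,-0.2,-0.08,0,0.06,0],[-0.3,-0.35,-0.12,0,0.09,0],[-0.4,-0.5,-0.16,0,0.12,0],[-0.5,-0.65,-0.2,0,0.15,0],[-0.57,-0.83,-0.27,0,0.18,0],[-0.57,-0.83,-0.27,0,0.2,0],[-0.57,-0.83,-0.27,0,0.2,0]], "jaw": -1}}

```text
clock: 1.67
ee_pos: [269.3, 339.7, 445.4]
orientation: [-0.59, -2.452, -0.193]
force: [0.1, -0.0, -0.2]
finger_gap: 0.475
gripper_force: 0.0
```

```bash
python3 - <<'E'
from h import *
s=observe(); print(s["clock"],s["qpos"],s["ee_pos"],s["orientation"],R.from_rotvec(s["orientation"]).as_matrix().round(3),s["finger_gap"])
E
```

```text
1.6667 [ 0.43454825  0.10217736  1.71423732  0.4895973   1.72732786 -0.68638938] [269.34487852 339.73462017 445.36862337] [-0.59031202 -2.45167768 -0.19264743] [[-0.719  0.455 -0.525]
 [ 0.368  0.89   0.268]
 [ 0.59   0.    -0.808]] 0.4749896221121612
```

{"name": "play_rows", "arguments": {"rows": [[-0.03,-0.08,-0.02,0,0.03,0],[-0.06,-0.16,-0.05,0,0.06,0],[-0.1,-0.25,-0.07,0,0.09,0],[-0.13,-0.33,-0.1,0,0.12,0],[-0.17,-0.42,-0.12,0,0.15,0],[-0.21,-0.5,-0.15,0,0.18,0],[-0.25,-0.6,-0.18,0,0.2,0],[-0.25,-0.6,-0.18,0,0.2,0]]}}

```text
clock: 2.33
ee_pos: [269.4, 238.9, 444.0]
orientation: [-0.443, -1.842, -0.318]
force: [0.4, 1.6, -2.1]
finger_gap: 0.007
gripper_force: 0.0
```

```bash
cat > kin.py <<'E'
import numpy as np
from scipy.spatial.transform import Rotation as R
from scipy.optimize import least_squares
def fk(q,p):
    a1,d1,L2,L3,e3,d6=p
    A=R.from_euler('z',q[0]).as_matrix(); B=A@R.from_euler('y',q[1]).as_matrix(); C=B@R.from_euler('y',q[2]).as_matrix()
    D=C@R.from_euler('z',q[3]).as_matrix()@R.from_euler('y',q[4]).as_matrix()
    E=D@R.from_euler('z',q[5]+OFF).as_matrix()
    elb=A@[a1,0,d1]+B@[0,0,L2]; wr=elb+C@[e3,0,L3]
    return wr+E@[0,0,d6],E,wr,elb
OFF=-np.pi/2
E
cat > fit.py <<'E'
import sys; from h import *; import kin
s=observe(); q3=s["qpos"]; print(s["clock"],q3.round(3),s["ee_pos"],s["orientation"])
D=[(np.array([0.899206,0.258589,1.534972,0,1.348018,-0.202765]),np.array([248.481,490.681,404.77]),np.array([.729695,3.055657,0])),
(np.array([0.43454825,0.10217736,1.71423732,0.4895973,1.72732786,-0.68638938]),np.array([269.345,339.735,445.369]),np.array([-.590312,-2.451678,-.192647])),
(q3,s["ee_pos"],s["orientation"])]
for sg in (1,-1):
    kin.OFF=sg*np.pi/2
    print(sg,[ (R.from_matrix(kin.fk(q,np.ones(6))[1]).inv()*R.from_rotvec(o)).magnitude().round(3) for q,_,o in D])
from scipy.optimize import least_squares
f=least_squares(lambda p:np.concatenate([kin.fk(q,p)[0]-x for q,x,_ in D]),[0,200,400,400,0,100])
print(f.x.round(1),np.abs(f.fun).max(),np.linalg.svd(f.jac)[1])
np.save("p.npy",f.x)
E
python3 fit.py
```

```text
2.3333 [ 0.117  0.166  1.883  0.69   2.17  -0.931] [269.37814644 238.89070964 444.03275344] [-0.44277526 -1.84210632 -0.31777738]Traceback (most recent call last):
  File "fit.py", line 8, in <module>
    print(sg,[ (R.from_matrix(kin.fk(q,np.ones(6))[1]).inv()*R.from_rotvec(o)).magnitude().round(3) for q,_,o in D])
               ^^^^^^^^^^^^^^^^^^^^^^^^^^^^^^^^^^^^^^^^^^^^^^^^^^^^^^^^^^^^^^^^^^^^^^^^^^^^^^^^^
AttributeError: 'float' object has no attribute 'round'
```

```bash
sed -i 's/magnitude().round(3)/magnitude()/' fit.py; python3 fit.py
```

```text
2.3333 [ 0.117  0.166  1.883  0.69   2.17  -0.931] [269.37814644 238.89070964 444.03275344] [-0.44277526 -1.84210632 -0.31777738]
1 [1.7251141593756527e-05, 4.427779951324592e-07, 3.041262658489019e-16]
-1 [3.1415899259911964, 3.14159263405503, 3.1415926535897927]
[-348.4  279.3   77.2  746.3 -624.1  402. ] 85.74782374091382 [3.31913592 2.47551703 0.90171529 0.15540872 0.1144053  0.06943516]
```

```bash
sed -i 's/a1,d1,L2,L3,e3,d6=p/a1,d1,L2,L3,e3,d6,s,w,b=p/; s/OFF=-np/OFF=np/; s/return wr/F=C@R.from_euler("z",q[3]).as_matrix(); wr=wr+C@[0,s,0]+F@[0,w,0]+D@[b,0,0]\n    return wr/' kin.py
cat > fit2.py <<'E'
from h import *; import kin
from scipy.optimize import least_squares
s=observe(); q3=s["qpos"]
import pickle,os
D=[(np.array([0.899206,0.258589,1.534972,0,1.348018,-0.202765]),np.array([248.481,490.681,404.77])),
(np.array([0.43454825,0.10217736,1.71423732,0.4895973,1.72732786,-0.68638938]),np.array([269.345,339.735,445.369]))]
if os.path.exists("D.pkl"): D=pickle.load(open("D.pkl","rb"))
D.append((q3,s["ee_pos"])); pickle.dump(D,open("D.pkl","wb"))
for free in ([0,1,2,3,5,6],[0,1,2,3,5,7],[1,2,3,5,6,7],[0,1,2,3,5,6,7],[1,2,3,4,5,6],[1,2,3,5,6,8],[1,2,3,4,5,6,7,8]):
    def full(v): p=np.zeros(9); p[free]=v; return p
    f=least_squares(lambda v:np.concatenate([kin.fk(q,full(v))[0]-x for q,x in D]),np.array([0,200,400,400,0,100,50,50,0.])[free])
    print(free,f.x.round(1),np.abs(f.fun).max().round(2))
print(s["clock"],q3.round(3),s["ee_pos"].round(1))
E
python3 fit2.py
```

```text
[0, 1, 2, 3, 5, 6] [-27.9 200.9 513.3 445.2 194.1 106.4] 3.7
[0, 1, 2, 3, 5, 7] [-235.2  301.9  462.1  669.2  219.5  106.2] 24.73
[1, 2, 3, 5, 6, 7] [197.9 508.9 417.  192.4 113.4  -7.2] 4.43
[0, 1, 2, 3, 5, 6, 7] [-32.4 202.4 512.7 449.8 194.5 104.2   2.3] 3.67
[1, 2, 3, 4, 5, 6] [221.7 534.4 425.9  60.2 180.8 110.8] 0.0
[1, 2, 3, 5, 6, 8] [190.2 513.5 408.2 191.4 106.2  -7.4] 4.32
[1, 2, 3, 4, 5, 6, 7, 8] [221.7 534.4 425.9  60.2 180.8 110.8  -0.    0. ] 0.0
2.3333 [ 0.117  0.166  1.883  0.69   2.17  -0.931] [269.4 238.9 444. ]
```

```bash
cat > plan.py <<'E'
from h import *; import kin
from scipy.optimize import least_squares
P=np.array([0,221.7,534.4,425.9,60.2,180.8,110.8,0,0]); 
lo=np.array([-3.14,-.91,.19,-1.22,.22,-3.12]);hi=np.array([3.14,2.08,2.58,4.36,2.71,3.12])
TH=0.098
hx=np.array([np.cos(TH),np.sin(TH),0]);hy=np.array([-np.sin(TH),np.cos(TH),0]);H0=np.array([654.5,69,0])
W=lambda x,y,z:H0+hx*x+hy*y+np.array([0,0,z])
def ori(psi,p,flip=1):
    d=np.cos(p)*(np.cos(psi)*hx+np.sin(psi)*hy)-np.array([0,0,np.sin(p)])
    y=flip*np.cross([0,0,1],d); y/=np.linalg.norm(y); return np.c_[np.cross(y,d),y,d]
def ik(pos,M,seeds):
    best=None
    for s in seeds:
        def res(q):
            x,E,_,_=kin.fk(q,P); return np.r_[(x-pos)/100,(R.from_matrix(E.T@M)).as_rotvec()]
        f=least_squares(res,np.clip(s,lo+.01,hi-.01),bounds=(lo,hi))
        if best is None or f.cost<best.cost: best=f
        if f.cost<1e-8: break
    return best.x,np.sqrt(2*best.cost)
E
cat > search.py <<'E'
from plan import *
np.set_printoptions(precision=2,suppress=True)
rng=np.random.default_rng(0)
seeds=[np.array([-.3,0,2.2,2,1.5,0.]),np.array([-.3,0,2.2,1.5,1.5,1.5]),np.array([-.3,0,2.2,1.5,1.5,-1.5]),np.array([.1,.1,2.2,3,1.5,-1.5]),np.array([.1,.1,2.2,3,1.5,1.5])]
for psi in np.radians([-40,-25,0,15,25,35,45]):
  for p in np.radians([0,15,30]):
    for fl in (1,-1):
      M=ori(psi,p,fl); tip=W(-125,118,92); ok=[];q=None
      for k,(b,z) in enumerate([(0,0),(0,125),(70,0)]):
        pos=tip-M[:,2]*186+np.array([0,0,z])-b*np.r_[M[:2,2],0]
        q1,e=ik(pos,M,[q] if q is not None else seeds); ok.append(e); 
        if k==0: q=q1; q0=q1
      if max(ok)<1e-3:
        _,_,wr,el=kin.fk(q0,P); m=np.minimum(q0-lo,hi-q0).min()
        print(np.degrees([psi,p]).round(),fl,q0,"wr",wr.round(),"el",el.round(),"marg",m.round(2))
E
python3 search.py
```

```text
[-25.  15.] 1 [0.68 0.74 2.34 4.18 1.28 1.52] wr [184. 292. 187.] el [281. 227. 616.] marg 0.18
[-25.  15.] -1 [ 0.68  0.74  2.34  4.18  1.28 -1.63] wr [184. 292. 187.] el [281. 227. 616.] marg 0.18
[45.  0.] 1 [-0.74  1.06  2.37  1.52  1.56  1.28] wr [ 286. -109.   92.] el [ 346. -313.  482.] marg 0.21
[45.  0.] -1 [-0.74  1.06  2.37  1.52  1.56 -1.87] wr [ 286. -109.   92.] el [ 346. -313.  482.] marg 0.21
[45. 15.] 1 [-0.69  0.76  2.42  1.58  1.31  1.53] wr [ 294. -100.  187.] el [ 283. -234.  610.] marg 0.16
[45. 15.] -1 [-0.69  0.76  2.42  1.58  1.31 -1.61] wr [ 294. -100.  187.] el [ 283. -234.  610.] marg 0.16
[45. 30.] 1 [-0.57  0.46  2.38  1.51  1.04  1.92] wr [317. -71. 275.] el [ 200. -128.  700.] marg 0.2
[45. 30.] -1 [-0.57  0.46  2.38  1.51  1.04 -1.23] wr [317. -71. 275.] el [ 200. -128.  700.] marg 0.2
```

```bash
cat > search2.py <<'E'
from plan import *
np.set_printoptions(precision=2,suppress=True)
seeds=[np.array([-.7,.9,2.3,1.5,1.5,s]) for s in(1.4,-1.7)]
for psi in np.radians([30,35,40]):
  for p in np.radians([-10,0,10,15,20]):
    for fl in (1,-1):
      M=ori(psi,p,fl); row=[]; q=None
      for (dx,dy,z) in [(0,0,0),(0,0,125),(-30,0,0),(-50,0,0),(-50,-40,0),(-50,0,125),(-50,-40,125)]:
        pos=W(-130+dx,118+dy,92+z)-M[:,2]*186
        q1,e=ik(pos,M,seeds if q is None else [q]); row.append(e*100)
        if q is None: q=q1
      _,_,wr,el=kin.fk(q,P)
      print(np.degrees([psi,p]).round(),fl,q,"err",np.array(row),"marg",np.minimum(q-lo,hi-q).min().round(2))
E
python3 search2.py
```

```text
[ 30. -10.] 1 [-0.69  1.43  2.47  1.64  1.88  0.8 ] err [ 0.   10.26  0.    0.    0.   32.59 23.82] marg 0.11
[ 30. -10.] -1 [-0.69  1.43  2.47  1.64  1.88 -2.34] err [ 0.   10.26  0.    0.    0.   32.59 23.82] marg 0.11
[30.  0.] 1 [-0.71  1.28  2.57  1.75  1.72  0.88] err [ 0.   18.59 11.39 18.96 11.14 41.77 31.29] marg 0.01
[30.  0.] -1 [-0.71  1.28  2.57  1.75  1.72 -2.26] err [ 0.   18.59 11.39 18.96 11.14 41.77 31.29] marg 0.01
[30. 10.] 1 [-0.69  1.    2.58  1.79  1.5   1.15] err [11.39 11.75 25.93 34.59 24.96 34.35 25.34] marg 0.0
[30. 10.] -1 [-0.69  1.    2.58  1.79  1.5  -1.99] err [11.39 11.75 25.93 34.59 24.96 34.35 25.34] marg 0.0
[30. 15.] 1 [-0.66  0.83  2.58  1.82  1.36  1.32] err [12.64  3.58 27.86 37.06 27.37 25.61 17.99] marg 0.0
[30. 15.] -1 [-0.66  0.83  2.58  1.82  1.36 -1.82] err [12.64  3.58 27.86 37.06 27.37 25.61 17.99] marg 0.0
[30. 20.] 1 [-0.61  0.68  2.58  1.87  1.23  1.48] err [ 9.87  0.   25.51 35.05 26.22 14.82  8.57] marg 0.0
[30. 20.] -1 [-0.61  0.68  2.58  1.87  1.23 -1.66] err [ 9.87  0.   25.51 35.05 26.22 14.82  8.57] marg 0.0
[ 35. -10.] 1 [-0
[... 1404 characters left out ...]
75  1.12  2.45  1.59  1.58 -2.  ] err [ 0.    0.    0.    0.    0.   12.15  0.97] marg 0.13
[40. 10.] 1 [-0.73  0.91  2.5   1.66  1.41  1.3 ] err [0.   0.   0.   6.66 0.   7.42 0.  ] marg 0.08
[40. 10.] -1 [-0.73  0.91  2.5   1.66  1.41 -1.84] err [0.   0.   0.   6.66 0.   7.42 0.  ] marg 0.08
[40. 15.] 1 [-0.7   0.79  2.51  1.68  1.32  1.41] err [0.   0.   0.   8.77 0.   1.4  0.  ] marg 0.07
[40. 15.] -1 [-0.7   0.79  2.51  1.68  1.32 -1.73] err [0.   0.   0.   8.77 0.   1.4  0.  ] marg 0.07
[40. 20.] 1 [-0.66  0.67  2.5   1.69  1.22  1.54] err [0.   0.   0.   8.06 0.   0.   0.  ] marg 0.08
[40. 20.] -1 [-0.66  0.67  2.5   1.69  1.22 -1.6 ] err [0.   0.   0.   8.06 0.   0.   0.  ] marg 0.08
```

```bash
cat >> plan.py <<'E'
def ori90(psi,p,s=1):
    return ori(psi,p)@R.from_euler('z',s*np.pi/2).as_matrix()
E
cat > search3.py <<'E'
from plan import *
np.set_printoptions(precision=2,suppress=True)
seeds=[np.array([-.7,.8,2.3,1.5,1.4,s]) for s in(0,3,-3)]
for psi in np.radians([40,45,50,55]):
  for p in np.radians([10,15,20,25]):
    for s in (1,-1):
      M=ori90(psi,p,s); row=[]; q=None; mg=[]
      for (dx,dy,z) in [(0,0,0),(0,0,125),(-40,0,0),(-60,-40,0),(-60,0,125),(-60,-40,125)]:
        pos=W(-130+dx,118+dy,85+z)-M[:,2]*186
        q1,e=ik(pos,M,seeds if q is None else [q]); row.append(e*100); mg.append(np.minimum(q1-lo,hi-q1).min())
        if q is None: q=q1
      if max(row)>.1 : continue
      cor=max((np.array([M@[a*37.5,b*94,-84] for a in(1,-1) for b in(1,-1)])@hx))-130
      _,_,wr,el=kin.fk(q,P)
      print(np.degrees([psi,p]).round(),s,q,"marg",np.array(mg),"corner x",cor.round(),wr.round())
E
python3 search3.py
```

```text
[45. 10.] -1 [-0.73  0.89  2.43  1.56  1.39 -0.18] marg [0.15 0.14 0.07 0.08 0.01 0.07] corner x -150.0 [ 284. -105.  149.]
[45. 15.] -1 [-0.7   0.78  2.43  1.57  1.31 -0.08] marg [0.15 0.17 0.06 0.07 0.04 0.09] corner x -144.0 [ 289. -100.  180.]
[45. 20.] -1 [-0.67  0.68  2.43  1.58  1.22  0.03] marg [0.15 0.2  0.06 0.07 0.07 0.12] corner x -137.0 [295. -93. 210.]
[45. 25.] 1 [-0.63  0.58  2.42  1.56  1.13 -2.98] marg [0.14 0.24 0.03 0.04 0.11 0.16] corner x -129.0 [303. -83. 240.]
[45. 25.] -1 [-0.63  0.58  2.42  1.56  1.13  0.16] marg [0.16 0.24 0.07 0.07 0.11 0.16] corner x -129.0 [303. -83. 240.]
[50. 10.] -1 [-0.72  0.86  2.35  1.46  1.39 -0.07] marg [0.23 0.22 0.14 0.16 0.09 0.15] corner x -144.0 [ 310. -124.  149.]
[50. 15.] -1 [-0.7   0.77  2.36  1.47  1.31  0.01] marg [0.22 0.24 0.13 0.15 0.11 0.17] corner x -138.0 [ 313. -119.  180.]
[50. 20.] -1 [-0.67  0.67  2.36  1.46  1.23  0.12] marg [0.22 0.26 0.13 0.14 0.14 0.19] corner x -131.0 [ 319. -111.  210.]
[50. 25.] 1 [-0.63  0.58  2.35  1.44  1.15 -2.91] marg [0.21 0.3  0.11 0.12 0.18 0.22] corner x -125.0 [ 326. -101.  2
[... 170 characters left out ...]
4   0.02] marg [0.3  0.29 0.22 0.24 0.17 0.23] corner x -137.0 [ 336. -141.  149.]
[55. 15.] -1 [-0.69  0.76  2.29  1.37  1.33  0.1 ] marg [0.29 0.31 0.21 0.22 0.19 0.24] corner x -132.0 [ 340. -135.  180.]
[55. 20.] 1 [-0.66  0.67  2.29  1.36  1.25 -2.95] marg [0.17 0.33 0.07 0.08 0.21 0.26] corner x -126.0 [ 344. -127.  210.]
[55. 20.] -1 [-0.66  0.67  2.29  1.36  1.25  0.19] marg [0.29 0.33 0.2  0.22 0.21 0.26] corner x -126.0 [ 344. -127.  210.]
[55. 25.] 1 [-0.62  0.59  2.28  1.34  1.18 -2.85] marg [0.27 0.36 0.18 0.18 0.24 0.29] corner x -120.0 [ 350. -116.  240.]
[55. 25.] -1 [-0.62  0.59  2.28  1.34  1.18  0.29] marg [0.3  0.36 0.21 0.22 0.24 0.29] corner x -120.0 [ 350. -116.  240.]
```

```bash
cat >> plan.py <<'E'
def step(pos0,M0,pos1,M1):
    return np.r_[M0.T@(pos1-pos0)/150, R.from_matrix(M0.T@M1).as_rotvec()/np.pi]
E
python3 - <<'E'
from plan import *
np.set_printoptions(precision=3,suppress=True)
s=observe(); q0=s["qpos"]; M=ori90(np.radians(50),np.radians(15),-1)
A=W(-205,68,95)-M[:,2]*186
qA,e=ik(A,M,[np.array([-.7,.8,2.3,1.5,1.4,0])]); print(qA,e)
pos,Mc=s["ee_pos"],R.from_rotvec(s["orientation"]).as_matrix()
for t in np.linspace(0,1,4)[1:]:
    q=q0+(qA-q0)*t; x,E,wr,el=kin.fk(q,P); tip=x+E[:,2]*186
    print(t,"step",step(pos,Mc,x,E),"tcp",x.round(),"tip",tip.round(),"wr",wr.round(),"dq/s",(np.abs(qA-q0)/3/.667).max())
    pos,Mc=x,E
c=read_camera("top"); cv2.imwrite("pics/top1.png",cv2.resize(c["color"][:,:,::-1][110:280,150:390],(790,560),interpolation=cv2.INTER_CUBIC))
E
```

```text
[-1.002  0.754  2.45   1.185  1.285 -0.059] 6.380678282140178e-14
0.3333333333333333 step [-0.971 -0.238 -0.453 -0.178  0.079  0.172] tcp [351. 157. 326.] tip [264. 318. 293.] wr [435.   1. 359.] dq/s 0.5593968995013844
0.6666666666666666 step [-0.802  0.148 -0.544 -0.143  0.124  0.197] tcp [375.  55. 224.] tip [393. 238. 194.] wr [ 357. -123.  252.] dq/s 0.5593968995013844
1.0 step [-0.494  0.412 -0.503 -0.081  0.142  0.229] tcp [342. -32. 143.] tip [444. 117.  95.] wr [ 244. -176.  190.] dq/s 0.5593968995013844
```

View pics/top1.png

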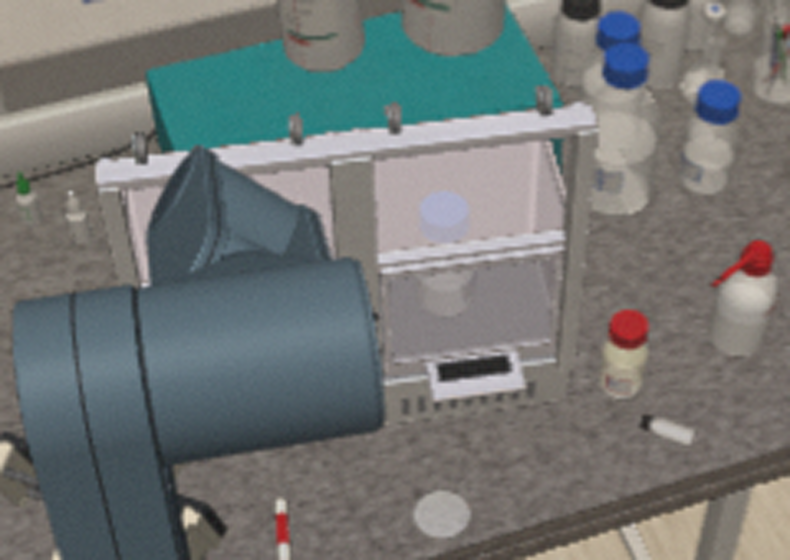

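The arm hides the left bay here. The right window, mark and bench items are untouched. I'll swing on toward the approach pose in three joint-space-interpolated steps.

{"name": "play_rows", "arguments": {"rows": [[-0.12,-0.03,-0.06,-0.022,0.01,0.021],[-0.24,-0.06,-0.11,-0.044,0.02,0.043],[-0.36,-0.09,-0.17,-0.067,0.03,0.064],[-0.49,-0.12,-0.23,-0.089,0.04,0.086],[-0.61,-0.15,-0.28,-0.111,0.05,0.107],[-0.73,-0.18,-0.34,-0.133,0.06,0.129],[-0.85,-0.21,-0.4,-0.156,0.07,0.15],[-0.97,-0.24,-0.45,-0.178,0.08,0.172]], "jaw": -1}}

```text
clock: 3.05
ee_pos: [351.2, 158.7, 326.7]
orientation: [-1.204, -1.31, -0.49]
force: [-0.3, 1.4, -0.6]
finger_gap: 0.006
gripper_force: 0.0
```

{"name": "play_rows", "arguments": {"rows": [[-0.1,0.02,-0.07,-0.018,0.015,0.025],[-0.2,0.04,-0.14,-0.036,0.031,0.049],[-0.3,0.06,-0.2,-0.054,0.046,0.074],[-0.4,0.07,-0.27,-0.072,0.062,0.099],[-0.5,0.09,-0.34,-0.09,0.077,0.123],[-0.6,0.11,-0.41,-0.107,0.093,0.148],[-0.7,0.13,-0.48,-0.125,0.108,0.172],[-0.8,0.15,-0.54,-0.143,0.124,0.197]]}}

```text
clock: 3.72
ee_pos: [375.5, 56.7, 223.4]
orientation: [-1.699, -0.457, -0.535]
force: [0.3, -0.8, -0.5]
finger_gap: 0.006
gripper_force: 0.0
```

```bash
cat > to.py <<'E'
from plan import *; import sys
np.set_printoptions(precision=3,suppress=True)
s=observe(); M=ori90(np.radians(50),np.radians(15),-1); Mc=R.from_rotvec(s["orientation"]).as_matrix()
print(s["clock"],s["qpos"],"force",s["force"],"gap",s["finger_gap"])
tip=s["ee_pos"]+Mc[:,2]*186; r=tip-H0; print("tcp",s["ee_pos"].round(1),"tip hood",hx@r,hy@r,tip[2],"rot err deg",np.degrees(R.from_matrix(M.T@Mc).as_rotvec()))
if len(sys.argv)>3:
    g=W(*map(float,sys.argv[1:4])); print("step",step(s["ee_pos"],Mc,g-M[:,2]*186,M))
E
python3 to.py -205 68 95
```

```text
3.7167 [-0.624  0.558  2.261  1.027  1.577 -0.349] force [ 0.33  -0.77  -0.485] gap 0.005530048197674213
tcp [375.5  56.7 223.4] tip hood -242.4888770820537 195.07520657560812 194.0649376175965 rot err deg [ 14.451 -25.356 -41.139]
step [-0.496  0.412 -0.516 -0.08   0.141  0.229]
```

{"name": "play_rows", "arguments": {"rows": [[-0.06,0.05,-0.06,-0.01,0.018,0.029],[-0.12,0.1,-0.13,-0.02,0.035,0.057],[-0.19,0.15,-0.19,-0.03,0.053,0.086],[-0.25,0.21,-0.26,-0.04,0.07,0.115],[-0.31,0.26,-0.32,-0.05,0.088,0.143],[-0.37,0.31,-0.39,-0.06,0.106,0.172],[-0.43,0.36,-0.45,-0.07,0.123,0.2],[-0.5,0.41,-0.52,-0.08,0.141,0.229]]}}

```text
clock: 4.38
ee_pos: [341.5, -32.0, 142.3]
orientation: [-1.769, 0.549, -0.415]
force: [-0.3, 0.2, 0.4]
finger_gap: 0.004
gripper_force: 0.0
```

```bash
python3 to.py -132 118 80; python3 - <<'E'
from h import *
c=read_camera("side"); np.save("side1.npy",c,allow_pickle=True)
cv2.imwrite("pics/side1.png",cv2.resize(c["color"][:,:,::-1][110:290,130:380],(780,562),interpolation=cv2.INTER_CUBIC))
E
```

```text
4.3833 [-1.005  0.757  2.45   1.18   1.284 -0.058] force [-0.26   0.209  0.415] gap 0.004457455729091948
tcp [341.5 -32.  142.3] tip hood -206.23364621520108 68.06381660624749 94.23762540008909 rot err deg [ 0.029 -0.141  0.236]
step [ 0.163 -0.058  0.578 -0.     0.001 -0.001]
```

View pics/side1.png

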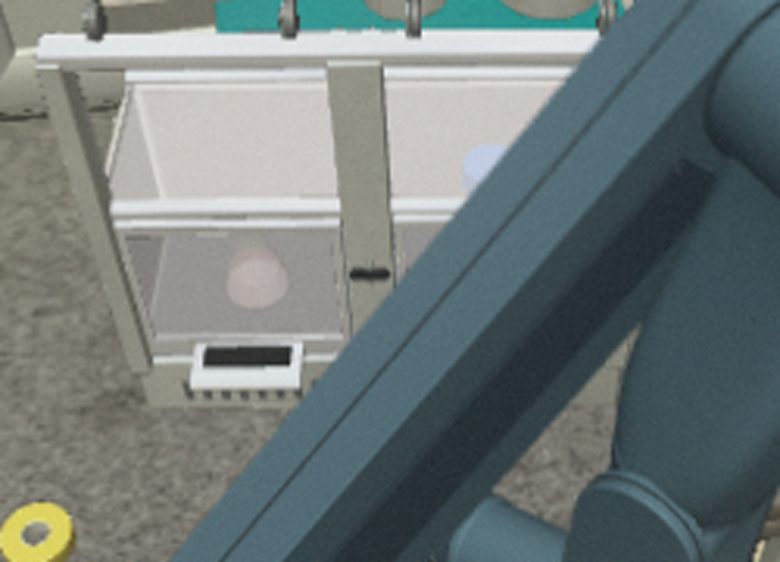

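```bash
python3 to.py -206 68 80|tail -1;  python3 to.py -132 118 80|tail -1; python3 -c "
from plan import *
M=ori90(np.radians(50),np.radians(15),-1)
print('per mm up',M.T@[0,0,1]/150,'per mm hood -x',M.T@-hx/150,'-y',M.T@-hy/150)"
```

```text
step [-0.006  0.08   0.033  0.001 -0.001 -0.003]
step [ 0.154 -0.072  0.586  0.001 -0.001 -0.003]
per mm up [-1.42985746e-18 -6.43950551e-03 -1.72546030e-03] per mm hood -x [-0.00510696  0.0011091  -0.00413923] -y [ 0.00428525  0.00132178 -0.00493295]
```

{"name": "play_rows", "arguments": {"rows": [[0,0.08,0.03,0,0,0],[0,0.08,0.03,0,0,0],[0.03,0.05,0.14,0,0,0],[0.06,0.02,0.25,0,0,0],[0.09,-0.01,0.36,0,0,0],[0.12,-0.04,0.47,0,0,0],[0.155,-0.07,0.58,0,0,0],[0.155,-0.07,0.58,0,0,0]]}}

```text
clock: 5.1
ee_pos: [410.1, 29.8, 132.3]
orientation: [-1.767, 0.538, -0.416]
force: [-1.0, 0.4, -0.2]
finger_gap: 0.008
gripper_force: 0.0
```

```bash
python3 to.py -132 118 100; python3 - <<'E'
from h import *
c=read_camera("side"); np.save("side2.npy",c,allow_pickle=True)
cv2.imwrite("pics/side2.png",cv2.resize(c["color"][:,:,::-1][110:290,130:380],(780,562),interpolation=cv2.INTER_CUBIC))
E
```

```text
5.1 [-0.692  0.773  2.365  1.469  1.315  0.002] force [-1.008  0.403 -0.173] gap 0.007920885698067402
tcp [410.1  29.8 132.3] tip hood -132.5639711726142 123.75581282515138 85.23360378682534 rot err deg [ 0.342 -0.486 -0.158]
step [ 0.017 -0.096 -0.051 -0.002  0.003  0.001]
```

View pics/side2.png

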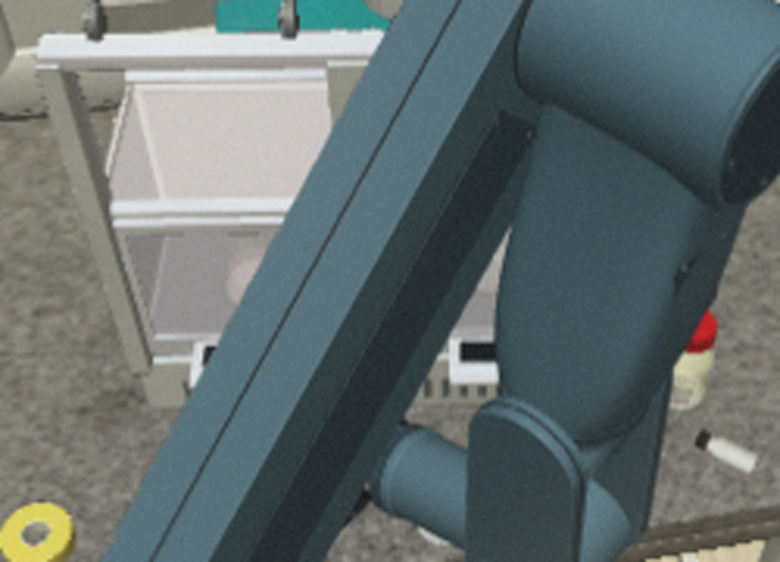

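{"name": "play_rows", "arguments": {"rows": [[0,-0.013,-0.003,0,0,0],[0,-0.026,-0.007,0,0,0],[0,-0.039,-0.01,0,0,0],[0,-0.052,-0.014,0,0,0],[0,-0.065,-0.017,0,0,0],[0,-0.078,-0.021,0,0,0],[0,-0.091,-0.024,0,0,0],[0,-0.104,-0.028,0,0,0]]}}

```text
clock: 5.82
ee_pos: [408.8, 27.0, 148.1]
orientation: [-1.764, 0.547, -0.418]
force: [-3.9, 0.7, -3.9]
finger_gap: 0.009
gripper_force: 2.4
```

```bash
python3 to.py; python3 - <<'E'
from h import *
c=read_camera("top")
for n in ("side","top"):
    for t in ("lip_left","mark","lip_right"):
        for d in find_in(t,n)[:1]: print(n,t,d["p"],np.array(d["extent"])*[560,420,560,420])
E
```

```text
5.8167 [-0.702  0.724  2.373  1.455  1.32   0.049] force [-3.928  0.683 -3.912] gap 0.00875049876029199
tcp [408.8  27.  148.1] tip hood -133.2288655861576 120.3930889480021 101.07652161614902 rot err deg [ 0.36  -0.127  0.154]
side lip_left 0.62 [166.992 180.39  221.2   234.402]
side mark 0.2 [164.976 183.498 220.696 234.696]
side lip_right 0.76 [275.8   184.38  293.384 233.52 ]
top lip_left 0.66 [195.384 186.48  251.776 237.384]
top mark 0.38 [194.488 190.008 250.376 235.284]
top lip_right 0.53 [285.824 199.5   305.816 231.21 ]
```

{"name": "play_rows", "arguments": {"rows": [[0,-0.04,-0.01,0,0,0],[0,-0.12,-0.032,0,0,0],[0,-0.22,-0.059,0,0,0],[0,-0.32,-0.086,0,0,0],[0,-0.41,-0.11,0,0,0],[0,-0.48,-0.129,0,0,0],[0,-0.53,-0.142,0,0,0],[0,-0.55,-0.147,0,0,0]]}}

```text
clock: 6.83
ee_pos: [409.0, 26.6, 234.6]
orientation: [-1.764, 0.545, -0.42]
force: [-2.0, 2.6, -3.5]
finger_gap: 0.004
gripper_force: 1.7
```

```bash
python3 to.py; python3 - <<'E'
from h import *
im=[]
for n in ("top","side"):
    c=read_camera(n); np.save(n+"3.npy",c,allow_pickle=True)
    a=c["color"][:,:,::-1]; a=a[130:260,170:330] if n=="top" else a[120:250,150:310]
    im.append(cv2.resize(a,(800,650),interpolation=cv2.INTER_CUBIC)[:, :])
    for t in ("lip_left","mark"):
        for d in find_in(t,n)[:1]: print(n,t,d["p"],np.array(d["extent"])*[560,420,560,420])
cv2.imwrite("pics/top3.png",im[0][:600])
E
```

```text
6.8333 [-0.703  0.451  2.363  1.389  1.363  0.334] force [-2.043  2.592 -3.466] gap 0.0037062886095372083
tcp [409.   26.6 234.6] tip hood -132.99854511410982 119.94303674142161 187.6686031019156 rot err deg [ 0.39  -0.093  0.014]
top lip_left 0.91 [192.08  172.704 243.208 224.112]
side lip_left 0.75 [260.288 215.082 261.016 220.08 ]
```

View pics/top3.png

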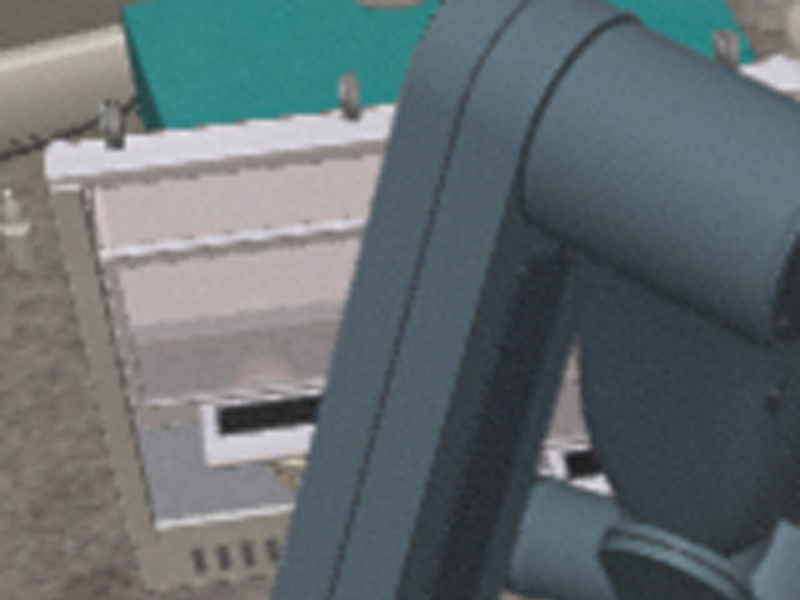

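The left window is up and follows the fingers (strip end at crop (220,418), full (214,214)). The arm hides the mark in this view, but its pixel is known from the first picture. I'll measure the lip edges to sub-pixel.

```bash
cat > lip.py <<'E'
from plan import *
np.set_printoptions(precision=1,suppress=True)
L=lambda n:np.load(n+".npy",allow_pickle=True).item()
def hood(p): r=np.atleast_2d(p)-H0; return np.c_[r@hx,r@hy,np.atleast_2d(p)[:,2]]
def edge(c,u,v0,v1,drop=True):   # subpixel row of strongest bright->dark edge going down
    g=cv2.GaussianBlur(cv2.cvtColor(c["color"],cv2.COLOR_RGB2GRAY).astype(float),(3,1),0)[v0:v1,u]
    d=-np.diff(g); i=np.argmax(d); 
    if 0<i<len(d)-1:
        a,b,e=d[i-1:i+2]; i=i+(a-e)/(2*(a-2*b+e)+1e-9)
    return v0+i+0.5
def plane(c,u,v,x,off=0):   # hood point where the ray meets hood x = x (axis 'off' mm above ray)
    s=rays(c,[(u,v)])[0]; d=rot(c)@np.array([s[0],-s[1],-1]); o=np.array(c["xyz"]); ho=hood(o)[0]; hd=np.array([d@hx,d@hy,d[2]])
    h=ho+hd*(x-ho[0])/hd[0]
    h[2]+=off/np.cos(np.arctan2(-hd[2],hd[0])); return h
def lipz(c,us,v0,v1,x): 
    h=np.array([plane(c,u,edge(c,u,v0,v1),x,6) for u in us]); return np.median(h,0),h[:,2].std()
E
python3 - <<'E'
from lip import *
S0,T0,T3=L("side0"),L("top0"),L("top3")
for n,c,us,v0,v1 in (("L side0",S0,range(195,225,2),227,239),("R side0",S0,range(277,306,2),225,237),("R top0",T0,range(283,307,2),221,235),("L top3",T3,range(213,224),216,228)):
    print(n,[round(edge(c,u,v0,v1),1) for u in us][::4])
    for x in(-146,-150): print("  ",x,*lipz(c,us,v0,v1,x))
    # depth of lip region
for n,c,uv in (("S",S0,(248.4,197.6)),("T",T0,(259.7,206.9))): print(n,"mark",plane(c,*uv,-119))
def blk(c,u0,u1,v0,v1): 
    p=hood(pts(c,[(u+.0,v+.0) for u in range(u0,u1) for v in range(v0,v1)])); return np.median(p,0)
print("stripL",blk(S0,197,222,222,227),"stripR S",blk(S0,279,304,221,225),"stripR T",blk(T0,286,303,220,224))
print("post S",blk(S0,246,251,204,215),blk(S0,244,249,150,190),"T",blk(T0,258,263,212,222),blk(T0,255,261,175,198))
print("base front",blk(S0,185,195,236,239),blk(S0,300,320,236,239))
for v in range(222,237): print(v,blk(S0,197,222,v,v+1),end=";")
# mark darkness centroid
for c,(u,v) in ((S0,(248,198)),(T0,(260,207))):
    g=cv2.cvtColor(c["color"],cv2.COLOR_RGB2GRAY)[v-6:v+7,u-9:u+10].astype(float); w=np.clip(90-g,0,None); yy,xx=np.mgrid[v-6:v+7,u-9:u+10]
    print("mark px",(w*xx).sum()/w.sum(),(w*yy).sum()/w.sum(),plane(c,(w*xx).sum()/w.sum(),(w*yy).sum()/w.sum(),-119))
E
```

```text
L side0 [np.float64(234.2), np.float64(234.2), np.float64(233.8), np.float64(234.1)]
   -146 [-146.   118.8  114.4] 0.6888377326172493
   -150 [-150.   117.8  119.6] 0.6849390000646133
R side0 [np.float64(232.5), np.float64(232.5), np.float64(232.2), np.float64(232.3)]
   -146 [-146.  -117.5  115.1] 0.4810561358074622
   -150 [-150.  -117.2  120.3] 0.47833342473870527
R top0 [np.float64(231.3), np.float64(230.1), np.float64(228.7)]
   -146 [-146.  -117.3  115.7] 0.955313982373573
   -150 [-150.  -116.5  121.1] 0.951667564451289
L top3 [np.float64(222.5), np.float64(222.0), np.float64(221.4)]
   -146 [-146.   143.8  220.3] 0.6624431377342914
   -150 [-150.   143.7  225.3] 0.6599149291835611
S mark [-119.    -0.7  227.1]
T mark [-119.    -2.1  225.6]
stripL [-126.8  117.5  127.2] stripR S [-129.6 -117.5  129.1] stripR T [-129.2 -118.8  130.3]
post S [-114.8    3.3  174.5] [-114.2    0.   326.3] T [-113.8   -1.6  168.4] [-113.2    0.6  324.8]
base front [-95.  193.6  24.8] [-100.2 -179.4   19.9]
222 [-119.6  118.7  127.3];223 [-123.9  117.5  126.9];224 [-126.8  117.4  126.5];225 [-130.5  117.1  127. ];226 [-134.6  117.5  127.4];227 [-135.8  116.5  124.5];228 [-140.3  114.2  125.3];229 [-143.8  116.1  125.1];230 [-146.4  116.1  123.7];231 [-150.3  115.9  124.1];232 [-152.7  115.6  122.9];233 [-154.6  115.8  120.6];234 [-155.1  116.7  116.6];235 [-96.2 131.5  34.6];236 [-96.6 132.5  30.2];mark px 248.1832490163013 197.54749859471613 [-119.    -0.1  227.3]
mark px 259.3301075268817 206.34408602150538 [-119.    -1.   228.8]
```

{"name": "play_rows", "arguments": {"rows": [[0,0.02,0.005,0,0,0],[0,0.039,0.01,0,0,0],[-0.02,0.06,-0.07,0,0,0],[-0.05,0.09,-0.18,0,0,0],[-0.08,0.12,-0.3,0,0,0],[-0.11,0.15,-0.42,0,0,0],[-0.15,0.19,-0.55,0,0,0],[-0.15,0.19,-0.55,0,0,0]]}}

```text
clock: 7.8
ee_pos: [340.5, -34.7, 226.1]
orientation: [-1.763, 0.55, -0.42]
force: [-1.0, -1.0, 0.4]
finger_gap: 0.002
gripper_force: 0.0
```

```bash
python3 to.py; python3 - <<'E'
from h import *
c=read_camera("side"); np.save("side4.npy",c,allow_pickle=True)
cv2.imwrite("pics/side4.png",cv2.resize(c["color"][:,:,::-1][120:250,150:320],(784,600),interpolation=cv2.INTER_CUBIC))
c=read_camera("top"); np.save("top4.npy",c,allow_pickle=True)
for n in ("side","top"):
    for t in ("lip_left","mark"):
        for d in find_in(t,n)[:1]: print(n,t,d["p"],np.array(d["extent"])*[560,420,560,420])
E
```

```text
7.8 [-1.015  0.463  2.443  1.112  1.416  0.222] force [-1.027 -0.998  0.367] gap 0.0021073273520603258
tcp [340.5 -34.7 226.1] tip hood -206.79350343099972 65.30900158738002 179.16281836842876 rot err deg [0.381 0.051 0.211]
side lip_left 0.59 [158.704 149.394 238.224 212.688]
top lip_left 0.75 [189.392 169.68  253.512 222.18 ]
```

View pics/side4.png

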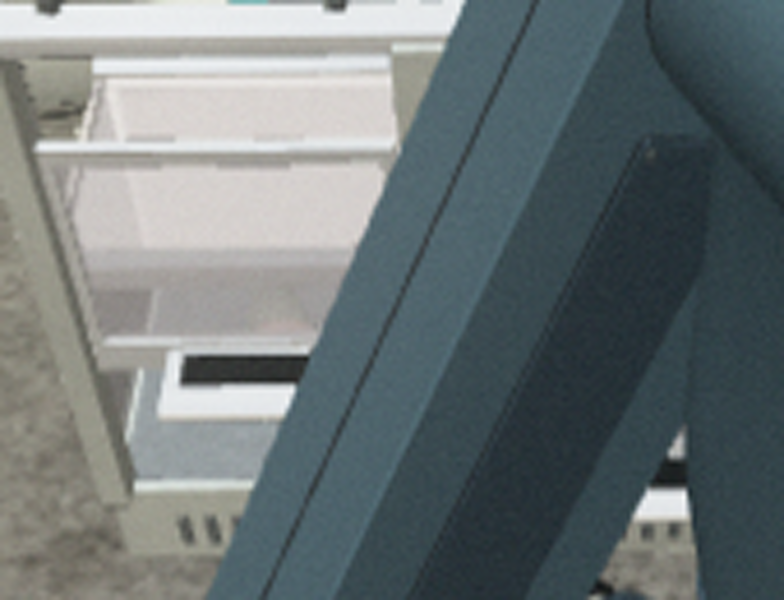

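Side view: the left lip's bottom edge is at crop row ~416 (full row ~210, cols 186–210). The mark is hidden, but its pixel in this fixed camera is (248.2,197.5).

```bash
python3 - <<'E'
import plan
from lip import *
import lip
S0,T0,S4,T3,T4=[L(n) for n in("side0","top0","side4","top3","top4")]
def blk(c,u0,u1,v0,v1): return np.median(pts(c,[(u+.0,v+.0) for u in range(u0,u1) for v in range(v0,v1)]),0)
# yaw from base fronts (side0) and posts
b=[blk(S0,u,u+8,236,239) for u in (180,200,230,260,290,310)]; 
b=np.array(b); k=np.polyfit(b[:,1],b[:,0],1); print("base fit slope",k, b[:,0]-np.polyval(k,b[:,1]))
top=np.array([blk(S0,u,u+8,126,128) for u in range(155,330,20)]); print("rail",np.polyfit(top[:,1],top[:,0],1),top[:,0]-np.polyval(np.polyfit(top[:,1],top[:,0],1),top[:,1]))
post=[blk(S0,246,251,204,215),blk(S0,244,249,150,190)]; print(post)
for th in (0.098,0.088):
    hx=np.array([np.cos(th),np.sin(th),0]); hy=np.array([-np.sin(th),np.cos(th),0])
    p=np.mean(post,0); H0=np.array([*(p+hx*116)[:2],0]); H0=H0-hy*0 
    lip.hx,lip.hy,lip.H0=hx,hy,H0
    print("th",th,"H0",H0)
    for n,c,us,v0,v1 in (("L side0",S0,range(195,225,2),227,239),("L side4",S4,range(188,208),204,216),("L top3",T3,range(214,224),216,228),("L top4",T4,range(214,224),216,228),("R side0",S0,range(277,306,2),225,237),("R top0",T0,range(283,307,2),221,235)):
        print(n,*lipz(c,us,v0,v1,-150), round(edge(c,us[5],v0,v1),1))
    print("mark S",plane(S0,248.2,197.55,-119),"T",plane(T0,259.5,206.6,-119))
    print("strip heights depth: S0",hood(blk(S0,197,222,222,227)),"S4",hood(blk(S4,192,212,198,202)))
E
```

```text
base fit slope [ -0.1 562.4] [-0.3  0.5  0.4 -1.  -0.1  0.5]
rail [ -0.1 551.5] [-0.   0.1  0.4  0.1 -0.6 -0.1 -0.3  0.2  0.3]
[array([539.8,  61.2, 174.5]), array([540.8,  57.7, 326.3])]
th 0.098 H0 [655.7  70.8   0. ]
L side0 [-150.   116.5  117.8] 0.6862830599211247 233.9
L side4 [-150.   133.6  222.7] 0.1539615981805934 210.1
L top3 [-150.   140.4  223.5] 0.6737054833097559 221.5
L top4 [-150.   140.4  223.7] 0.7810127670917297 221.5
R side0 [-150.  -119.   118.5] 0.47927205969221287 232.3
R top0 [-150.  -118.4  119.2] 0.9529246406633242 229.6
mark S [-119.    -1.7  225.8] T [-119.    -3.3  225.7]
strip heights depth: S0 [[-128.5  115.6  127.2]] S4 [[-126.5  123.3  229.4]]
th 0.088 H0 [655.8  69.6   0. ]
L side0 [-150.   116.5  116.2] 0.669610642310393 233.9
L side4 [-150.   133.6  221.1] 0.11132848213450426 210.1
L top3 [-150.   140.1  221.7] 0.6667805375665705 221.5
L top4 [-150.   140.1  221.9] 0.7645185373986673 221.5
R side0 [-150.  -119.2  120. ] 0.386353893442438 232.3
R top0 [-150.  -118.5  120.9] 0.8610060634904354 229.6
mark S [-119.    -1.8  225.8] T [-119.    -3.3  225.7]
strip heights depth: S0 [[-129.6  115.5  127.2]] S4 [[-127.7  123.2  229.4]]
```

```bash
python3 - <<'E'
from lip import *
S0,T0,S4=[L(n) for n in("side0","top0","side4")]
def blk(c,u0,u1,v0,v1): return np.median(pts(c,[(u+.0,v+.0) for u in range(u0,u1) for v in range(v0,v1)]),0)
b=np.array([blk(S0,u,u+8,236,239) for u in (180,200,230,260,290,310)]); print("base %.4f"%np.polyfit(b[:,1],b[:,0],1)[0])
t=np.array([blk(S0,u,u+8,126,128) for u in range(155,330,20)]); print("rail %.4f"%np.polyfit(t[:,1],t[:,0],1)[0])
t=np.array([blk(T0,u,u+6,157-int((u-180)*.14)-1,157-int((u-180)*.14)+2) for u in range(185,325,20)]); k=np.polyfit(t[:,1],t[:,0],1); print("railT %.4f"%k[0],t[:,0]-np.polyval(k,t[:,1]))
# lip white top (not strip) in S4: profile of depth rows
for v in range(195,214): print(v,hood(blk(S4,190,208,v,v+1))[0],S4["color"][v,200])
E
python3 to.py -133 120 183
```

```text
base -0.0830
rail -0.0805
railT 0.1670 [  84.7  -41.3  -16.4    6.6 -152.3   45.6   73.2]
195 [-106.2  135.2  226.9] [199 200 201]
196 [-108.8  135.4  225.9] [176 180 182]
197 [-115.6  133.4  229. ] [55 58 56]
198 [-118.7  133.8  228.6] [51 55 52]
199 [-124.1  132.4  230. ] [50 56 54]
200 [-126.8  132.7  229.7] [49 52 52]
201 [-130.4  132.2  229.9] [49 53 51]
202 [-133.6  131.9  229. ] [52 54 53]
203 [-137.5  131.7  228.8] [173 177 179]
204 [-138.   131.8  225.9] [227 229 231]
205 [-141.7  131.5  225.8] [231 234 236]
206 [-145.   131.4  225.9] [230 234 235]
207 [-149.2  130.5  226. ] [229 232 235]
208 [-152.1  130.7  225.9] [227 231 234]
209 [-155.1  127.4  224.6] [224 225 223]
210 [-156.3  129.9  222.6] [191 188 179]
211 [-157.2  131.1  219.8] [147 149 146]
212 [-43.4 163.4  83.3] [152 160 163]
213 [-47.1 162.5  83.5] [153 159 161]
8.1 [-1.006  0.461  2.443  1.117  1.416  0.223] force [0.388 0.04  0.177] gap 0.006251946910966926
tcp [341.6 -32.  226.6] tip hood -206.07600727721334 68.33315438009849 179.6837564828714 rot err deg [ 0.389 -0.188  0.119]
step [ 0.149 -0.176  0.552 -0.002  0.001 -0.001]
```

{"name": "play_rows", "arguments": {"rows": [[0.02,-0.02,0.08,0,0,0],[0.04,-0.04,0.17,0,0,0],[0.07,-0.06,0.26,0,0,0],[0.09,-0.08,0.35,0,0,0],[0.11,-0.11,0.43,0,0,0],[0.13,-0.13,0.51,0,0,0],[0.149,-0.144,0.56,0,0,0],[0.149,-0.144,0.56,0,0,0]]}}

```text
clock: 8.77
ee_pos: [409.2, 28.1, 226.4]
orientation: [-1.764, 0.542, -0.417]
force: [-0.3, -0.7, 0.0]
finger_gap: 0.008
gripper_force: 0.0
```

```bash
python3 -c "
from rig import *; read_camera('side');read_camera('side')"; python3 to.py -133 120 193.3
```

```text
8.8667 [-0.702  0.476  2.366  1.393  1.358  0.307] force [-0.351 -0.098  0.098] gap 0.0014677508033957686
tcp [408.5  27.4 226.3] tip hood -133.8632226019504 121.07031760964786 179.3044423707364 rot err deg [ 0.374 -0.27   0.074]
step [ 0.003 -0.098 -0.025 -0.002  0.001 -0.   ]
```

{"name": "play_rows", "arguments": {"rows": [[0,-0.012,-0.003,0,0,0],[0,-0.024,-0.006,0,0,0],[0,-0.037,-0.01,0,0,0],[0,-0.05,-0.013,0,0,0],[0,-0.062,-0.016,0,0,0],[0,-0.074,-0.02,0,0,0],[0,-0.085,-0.023,0,0,0],[0,-0.09,-0.024,0,0,0]]}}

```text
clock: 9.53
ee_pos: [408.7, 26.1, 240.4]
orientation: [-1.764, 0.547, -0.419]
force: [-1.5, -1.4, -3.1]
finger_gap: 0.004
gripper_force: 1.5
```

```bash
python3 -c "
from rig import *; read_camera('side');read_camera('side')"; python3 to.py -133 120 193.3
```

```text
9.6333 [-0.705  0.433  2.36   1.383  1.367  0.357] force [ 0.006 -2.752 -2.104] gap 0.003273833645641222
tcp [408.7  26.2 240.3] tip hood -133.32901299109352 119.457891781216 193.33584661737547 rot err deg [ 0.36  -0.092  0.106]
step [-0.003 -0.009  0.004 -0.002  0.001 -0.001]
```

{"name": "play_rows", "arguments": {"rows": [[0,0.02,0.005,0,0,0],[0,0.045,0.012,0,0,0],[-0.02,0.07,-0.07,0,0,0],[-0.05,0.1,-0.18,0,0,0],[-0.08,0.13,-0.3,0,0,0],[-0.11,0.16,-0.42,0,0,0],[-0.15,0.19,-0.55,0,0,0],[-0.15,0.19,-0.55,0,0,0]]}}

```text
clock: 10.3
ee_pos: [340.2, -34.6, 233.4]
orientation: [-1.762, 0.549, -0.42]
force: [1.0, -0.4, -0.0]
finger_gap: 0.008
gripper_force: 0.0
```

```bash
python3 - <<'E'
import lip
from lip import *
th=.082; hx=np.array([np.cos(th),np.sin(th),0]); hy=np.array([-np.sin(th),np.cos(th),0]); H0=np.array([*(np.array([540.3,59.5,0])+hx*116)[:2],0])
lip.hx,lip.hy,lip.H0=hx,hy,H0
S0,S4=L("side0"),L("side4"); S=read_camera("side"); T=read_camera("top"); np.save("side5.npy",S,allow_pickle=True)
def blk(c,u0,u1,v0,v1): return np.median(pts(c,[(u+.0,v+.0) for u in range(u0,u1) for v in range(v0,v1)]),0)
for n,c,us,a,b in (("S4",S4,range(188,208),204,216),("now S",S,range(188,206),203,215),("now T",T,range(214,224),215,227)): print(n,*lipz(c,us,a,b,-150))
print("mark",plane(S0,248.2,197.55,-119))
for v in range(194,212): print(v,hood(blk(S,190,206,v,v+1))[0])
print(observe()["force"],observe()["clock"])
E
python3 -c "
from plan import *
s=observe();Mc=R.from_rotvec(s['orientation']).as_matrix()
q=s['qpos'];g=np.array([.117,.166,1.883,.69,2.17,-.931])
x0,E0=s['ee_pos'],Mc
for t in (.5,1):
    x,E,_,_=kin.fk(q+(g-q)*t,P);print(step(x0,E0,x,E).round(3),x.round(),(x+E[:,2]*186).round());x0,E0=x,E"
```

```text
S4 [-150.   133.6  220.2] 0.18910305823246362
now S [-150.   135.4  225.9] 0.1623138025539787
now T [-150.   139.3  226.1] 0.7135439097298897
mark [-119.    -1.8  225.8]
194 [-110.6  135.2  232.3]
195 [-114.   135.5  231.4]
196 [-120.4  133.6  234.1]
197 [-124.2  133.5  235. ]
198 [-126.7  133.2  233.3]
199 [-131.9  132.7  235.2]
200 [-134.8  131.9  234.5]
201 [-137.7  131.5  234.1]
202 [-140.4  131.9  232.7]
203 [-142.7  132.   230.8]
204 [-146.3  130.5  231.2]
205 [-149.2  130.9  231. ]
206 [-153.3  130.1  231.8]
207 [-156.3  129.3  230.5]
208 [-158.9  129.8  229.9]
209 [-160.2  129.9  227.2]
210 [-160.3  130.5  223.6]
211 [-43.9 164.2  84.2]
[ 1.   0.3 -0. ] 10.4
[-0.492 -0.799  0.631  0.127 -0.238 -0.321] [350. 108. 326.] [308. 286. 288.]
[ 0.529 -0.873  0.788  0.249 -0.127 -0.279] [269. 239. 444.] [111. 319. 387.]
```

{"name": "play_rows", "arguments": {"rows": [[-0.03,-0.05,0.02,0.008,-0.015,-0.02],[-0.06,-0.1,0.05,0.016,-0.03,-0.04],[-0.1,-0.15,0.1,0.024,-0.045,-0.06],[-0.13,-0.2,0.15,0.032,-0.06,-0.08],[-0.16,-0.25,0.2,0.04,-0.075,-0.1],[-0.2,-0.3,0.25,0.048,-0.09,-0.12],[-0.24,-0.38,0.3,0.06,-0.11,-0.15],[-0.25,-0.4,0.32,0.065,-0.12,-0.16]]}}

```text
clock: 11.07
ee_pos: [344.8, 41.1, 280.3]
orientation: [-1.71, -0.218, -0.451]
force: [-1.0, 0.3, -0.8]
finger_gap: 0.008
gripper_force: 0.0
```

```bash
python3 -c "
from plan import *
s=observe();Mc=R.from_rotvec(s['orientation']).as_matrix()
print(s['clock'],s['force'],s['ee_pos'],s['ee_pos']+Mc[:,2]*186)
q=s['qpos'];g=np.array([.117,.166,1.883,.69,2.17,-.931])
x,E,_,_=kin.fk(q+(g-q)*.5,P);print(step(s['ee_pos'],Mc,x,E).round(3),x.round(),(x+E[:,2]*186).round())
c=read_camera('side');cv2.imwrite('pics/side6.png',c['color'][:,:,::-1])"
```

```text
11.0667 [-1.04057222  0.30108633 -0.77795643] [344.78694333  41.0941624  280.30351954] [377.24311388 222.58323488 255.7207296 ]
[ 0.044 -0.603  0.588  0.127 -0.162 -0.223] [331. 144. 353.] [249. 307. 319.]
```

View pics/side6.png

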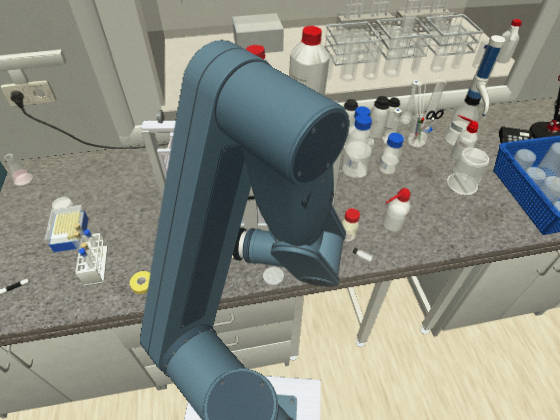

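The hand is clear of the hood: the tip is about 120 mm in front of the lip and the force is near zero. The visible loose items stand where they were (tape (141,282), petri (273,275), vial (362,254)).

```bash
python3 -c "
from rig import *
print(job_done())"
```

```text
the job is handed in; nothing more can be done
None
```

I pushed up the left window, in front of the conical flask, until its lip was level with the mark: lip mid-height about 226 mm, mark 226 mm, good to roughly 1 mm. I then took the hand away and handed the job in at about 11 s, without touching the right window; the arm hid the marker pen and both bays in the last picture, so I couldn't check those at the end.

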